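# Slide the ring blank off the finishing bar into the carving cradle

### The job

Slide the turned wooden ring off the free end of the steel finishing bar, easing it along gently: the bar has been knocked crooked and the ring must not be forced against it or its stand. Then lay the ring gently in the V-groove of the wooden cradle, near the middle, with its axis along the groove, and let go. Leave the mallet, the chisel and the gouge where they are.

Things in the scene. Friction and masses are not known exactly. Their poses are not given: they have to be found in the camera images.
- ring_center (a point): Centre of the turned light-wood ring: outside diameter 54 mm, bore 19 mm, length 20 mm, 50 to 85 g, bore axis = its x axis (level). It starts hanging on the bar, 2.5 mm below the bar's axis, its centre 40 to 58 mm out from the stand's origin. It may sit up to 0.04 rad askew on the bar.
- stand: Stand fixed to the bench: steel foot 130 x 110 x 14 mm, dark wood post 50 x 56 mm, top 146 mm high. Origin on the bench under the bar's root; z up; x points from the post towards the bar's free end. Post and steel shoe lie at negative x; the foot reaches to x 30 mm. The bar: level steel rod, diameter 14 mm, 200 mm long from the origin, axis 130 mm up, free end chamfered, rigid.
- square_end (a point): Where the bar's free end WOULD be were it straight and square (axes as the stand's). The real bar is not measured: root up to 4 mm off along stand y, first part up to 0.08 rad left or right of stand x, and at 75 mm out it is bent, level, by up to 0.3 rad more to either side. Held centred, the ring has 2.5 mm play all round; hanging, none sideways. Pressing it on bar or stand with over 10 N spoils it.
- cradle: Dark wood V-block fixed to the bench, 100 mm long (its x axis), 76 mm wide, 30 mm high. Origin at the centre of its underside. A 120 degree V-groove runs along x through its middle: bottom 19 mm above the bench, lips 30 mm above the bench and 19 mm either side of the middle. A ring lying in the groove has its centre 50 mm above the bench, axis along the cradle's x (either way round).
- mallet: Carver's mallet standing on its head, 72 mm across, 230 mm tall, loose bystander; origin at the centre of its underside.
- gouge: Gouge, wood handle and steel blade, about 220 mm long, 18 mm wide, lying flat, loose bystander; origin at its underside near the ferrule, blade along its x.
- chisel: Chisel, same shape and size as the gouge, light handle, lying flat, loose bystander; origin at its underside near the ferrule, blade along its x.
Mind the look-alikes: they are no part of the job. Of the things like the part that bears ring_center, leave any that is green or yellow; of the rest the larger one is meant.

How it is judged:
On the way:
1. the ring is off the bar's free end, carried and not dropped, touching neither bar nor stand (x of ring_center in the frame of stand above 0.215 m and height (world z) of ring_center above 0.09 m and contact force between ring and bar below 0.05 N and contact force between ring and bar_end below 0.05 N and contact force between ring and stand below 0.05 N), for 0.1 s.
At the end, for the whole second after the job is handed in: The ring lies at rest in the cradle's groove: centre within 25 mm of the middle along the groove, within 5 mm across it and 46 to 54 mm above the bench, axis within 0.15 rad of the groove (x of ring_center in the frame of cradle between -0.025 and 0.025 m and y of ring_center in the frame of cradle between -0.005 and 0.005 m and z of ring_center in the frame of cradle between 0.046 and 0.054 m and angle between the x axis of ring_center and the x axis of cradle, either way round below 0.15 rad and linear speed of ring below 0.02 m/s); the robot touches nothing.
It fails at once if the ring is pressed against the bar or its stand with more than 10 N (contact force between ring and bar above 10 N or contact force between ring and bar_end above 10 N or contact force between ring and stand above 10 N).
It fails at once if the ring is dropped or pressed into the cradle with more than 20 N (contact force between ring and cradle above 20 N).
It fails at once if the mallet is moved by more than 20 mm (distance of mallet from where it was at the start of the episode above 0.02 m).
It fails at once if the gouge is moved by more than 20 mm (distance of gouge from where it was at the start of the episode above 0.02 m).
It fails at once if the chisel is moved by more than 20 mm (distance of chisel from where it was at the start of the episode above 0.02 m).
It also fails if it takes over 64 s, if anything falls off the work surface, if the arm or the gripper's body presses on something with over 40 N, if the wrist force passes 120 N, or if a joint passes its speed limit or range.

### The arm

A 6-joint arm with a two-finger parallel gripper is mounted at the origin on the work surface. World frame = base frame: x ahead of the robot, y to its left, z up, the work surface at z = 0. Lengths are in m, angles in rad, forces in N, time in s.
With the tool pointing down it reaches from about 0.35 to 0.975 m from the base axis. Payload 17.4 kg.
Tool frame: the origin (TCP) lies midway between the tips of the shut fingers; the grasp point (between the pads) lies 19 mm behind it; z points along the fingers, x is the direction in which the jaws open and shut, and the axes are right-handed (so a half turn about z gives the same grasp; the last joint's range is limited). The gripper opens to 85 mm and grips with 20 to 120 N. Pads are 22 mm wide; open, the fingers measure 114 mm over their backs; the gripper's body (76 mm by 85 mm) begins 54 mm behind the grasp point. The pads swing forward as they close: fully open they stand 13 mm farther back than shut.
Start: joints at [1.071, 0.116, 1.442, -0, 1.584, -0.038], TCP at [0.301, 0.604, 0.231] pointing down, gripper open.
Joint ranges: [-2.83, 2.83], [-0.83, 2.19], [0.07, 2.5], [-1.14, 4.28], [0.01, 3], [-2.97, 2.97]. Speed limits (rad/s): [1.89, 1.89, 2.22, 3.14, 3.14, 3.14].

### API

Orientations are given as a 3x3 rotation matrix whose columns are the frame's x, y, z axes.
In Python, from bench import r, eyes, nets gives the robot as it stands. The module is installed in compiled form; this text tells all that it offers.
- The arm moves only by the tool servo_tool, never from a script. Its argument "increments" is a list of rows, each a list of 7 numbers: the closure, from 0 (fully open) to 1 (shut), then the shift along the tool's x, y, z in m, then the turn, a rotation vector about the tool's x, y, z in degrees. In form: [[fingers, x, y, z, ax, ay, az], ...]. A call has 1 to 8 rows; each row shifts and turns the commanded pose from where the row before left it, along the tool's axes as they then stand; what a row does not reach is not made up. A row lasts 1/12 s, in which the tool goes at most 41.7 mm and 7.16 degrees, less where a joint would pass 70% of its speed; a pose out of reach is approached as far as the arm can. A call with a gripper value outside its range is refused whole. The fingers move at their own pace and stop on an object; "newtons" is the grip in N (left out, the last holds). Time passes only in rows, so rows that do not move let the fingers close. It gives the time, the measured TCP pose, the force and the opening at its end, in the units of the state.
- r.get_state(): the state, without advancing time (a new reading comes with each control period).
- eyes.camera(name): name is "scene" or "top" or "wrist"; returns a dict with "color" (480x640x3 uint8, red, green, blue), "depth" (480x640 float32, m along the optical axis (not along the pixel's ray), 0 where there is no reading), "fx", "fy", "cx", "cy" (pixels), "origin" and "orientation" of the camera in the world. Camera axes: x right, y up, looking along -z (the intrinsics and any distortion apply to the point x, -y, -z); pixel columns grow to the right and rows downward; lengths in m; the calibration is good to about 2 mm. The wrist camera is an equidistant fisheye: a pixel r from the principal point sees the ray r / f radians off the axis. A picture is of the moment at which its call begins.
- r.sign_off(): hands the job in, once; it reports no verdict.
Trained networks look in the newest picture that a camera, given by its name, has taken for a name from the list of things; names that differ only in an ending like _2 or _b are one class to them, and where a whole thing is asked for, a point or a joint stands for the part that bears it (a point fixed in the world has none). Each returns a list of dicts, best first, with "p" (0 to 1); they miss things now and then, are a little off and sometimes report something else, mostly with a low value. They report only what shows in the picture. A call takes as long as a camera call. They do not tell look-alikes from the thing itself.
- nets.find_in(camera, thing): "rect" ([centre column, centre row, width, height] in pixels, round what is visible of it).
- nets.landmark_of(camera, thing): "xy" ([column, row] in pixels: a listed point, or the origin of a listed thing).
The state is a dict: "t": time; "joint_positions": joint angles; "joint_vel": joint speeds; "joint_efforts": joint torques, N m; "tool_pos": TCP position; "orientation": TCP orientation; "contact_force": force on the tool from outside, world axes, zero at the start; "wrist_torque": the same for the moment, N m; "gripper_width": opening from 0.0 (shut) to 1.0 (fully open).
Only numpy, scipy, OpenCV 4.12 (cv2) and the standard library are available. Lean on these libraries where they do the work, as an engineer would, in place of code of your own. Each camera call takes 0.05 s, during which the arm holds its last target.

## Working session

There is one attempt and no reset: what is moved stays moved. The work goes in short steps, Python scripts to look and compute and a tool call to move; the robot and the scene stay as the last step left them, time stands still between calls to the robot, and variables do not carry over. Pictures are saved under pics/ and viewed, and the job is handed in when it is done.

Besides the shell and the picture viewer there is one more tool, called after "Call:" by a JSON object that holds its "op" and its "data", one argument or row to a line. servo_tool: Moves the arm, as the interface text tells. Its arguments: {"type":"object","properties":{"increments":{"type":"array","items":{"type":"array","items":{"type":"number"}}},"newtons":{"type":"number"}},"required":["increments"]}

```bash
mkdir -p pics
cat > h.py <<'E'
import numpy as np, cv2, json
from bench import r, eyes, nets
np.set_printoptions(precision=4, suppress=True)
def cam(n,save=None):
    c=eyes.camera(n)
    if save: cv2.imwrite('pics/'+save,c['color'][:,:,::-1])
    return c
def px2w(c,u,v,d=None):
    u=np.asarray(u,float);v=np.asarray(v,float)
    if d is None: d=c['depth'][np.round(v).astype(int),np.round(u).astype(int)]
    p=np.stack([(u-c['cx'])/c['fx']*d,-(v-c['cy'])/c['fy']*d,-d*np.ones_like(u)],-1)
    return p@np.array(c['orientation']).T+np.array(c['origin'])
def w2px(c,P):
    q=(np.asarray(P)-c['origin'])@np.array(c['orientation'])
    return np.stack([c['cx']-c['fx']*q[...,0]/q[...,2],c['cy']+c['fy']*q[...,1]/q[...,2]],-1)
E
python3 - <<'E'
from h import *
s=r.get_state()
for k in s: print(k,np.array(s[k]))
for n in ['scene','top']:
    c=cam(n,n+'0.png'); np.savez(n+'0.npz',**c)
    print(n,c['fx'],c['cx'],c['cy'],c['origin'],c['orientation'])
    for t in ['ring_center','stand','square_end','cradle','mallet','gouge','chisel']:
        print(t,[(np.round(x['rect']),round(x['p'],2)) for x in nets.find_in(n,t)] if t!='square_end' else '',[(np.round(x['xy'],1),round(x['p'],2)) for x in nets.landmark_of(n,t)])
cam('wrist','wrist0.png')
E
```

```text
t 0.0
joint_positions [ 1.0712  0.1165  1.4423 -0.      1.584  -0.0378]
joint_vel [ 0.001  -0.0022 -0.0014  0.001  -0.0014 -0.0005]
joint_efforts [  0.0003 -73.1985 -63.2494  -0.       0.0064   0.    ]
tool_pos [0.3007 0.6041 0.2306]
orientation [[ 0.4455  0.8953 -0.0005]
 [ 0.8953 -0.4455 -0.0011]
 [-0.0012 -0.     -1.    ]]
contact_force [ 0.2299  0.1909 -0.1069]
wrist_torque [-0.0218  0.0102  0.0219]
gripper_width 1.0012252552411123
scene 434.13990291528006 324.57349234686393 240.58936278368174 [ 1.1504 -0.1287  0.5246] [[ 0.208  -0.6168  0.7592]
 [ 0.9781  0.1295 -0.1628]
 [ 0.0021  0.7764  0.6302]]
ring_center [(array([435., 194.,  23.,  35.]), 0.88), (array([427., 274.,  24.,  37.]), 0.84), (array([488., 299.,  18.,  21.]), 0.81), (array([394., 219.,  18.,  21.]), 0.68), (array([231., 314.,  62., 151.]), 0.59), (array([369., 350., 106., 103.]), 0.17)] [(array([433.9, 192. ]), 0.84), (array([424.5, 275.5]), 0.82), (array([393.4, 219.8]), 0.79), (array([489.7, 302.7]), 0.73)]
stand [(array([470., 215.,  92., 104.]), 0.58)] [(array([447.2, 243.5]), 0.76)]
square_end  [(array([187.
[... 650 characters left out ...]
 21.]), 0.69), (array([253., 310.,  18.,  14.]), 0.48)] [(array([221.3, 264.8]), 0.82), (array([250.7, 219.3]), 0.59), (array([215. , 191.2]), 0.52), (array([254.8, 308.3]), 0.48)]
stand [(array([191., 275.,  75.,  66.]), 0.69)] [(array([209.9, 269.2]), 0.84)]
square_end  []
cradle [(array([453., 275.,  57.,  40.]), 0.82), (array([320., 171.,  48.,  90.]), 0.51)] [(array([450.9, 274.8]), 0.79)]
mallet [] [(array([407.7, 172.7]), 0.74), (array([320.8, 339.1]), 0.5)]
gouge [(array([321., 176.,  50.,  96.]), 0.7)] [(array([319.7, 171.2]), 0.76)]
chisel [(array([452., 276.,  60.,  46.]), 0.62), (array([324., 342.,  20., 110.]), 0.6)] [(array([320.4, 338.4]), 0.87), (array([222.4, 267.7]), 0.64)]
```

View pics/scene0.png

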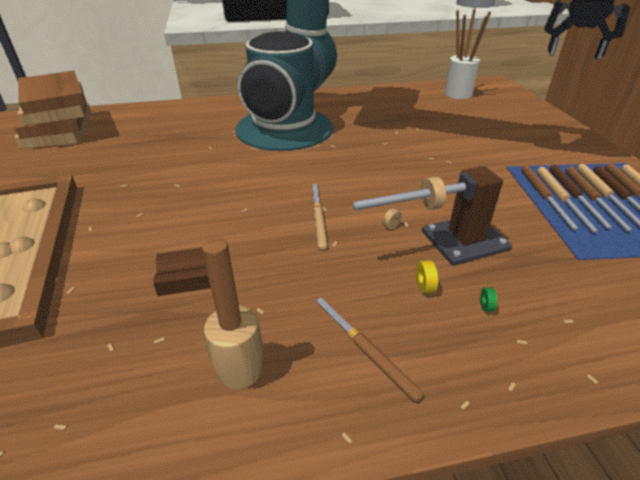

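View pics/top0.png

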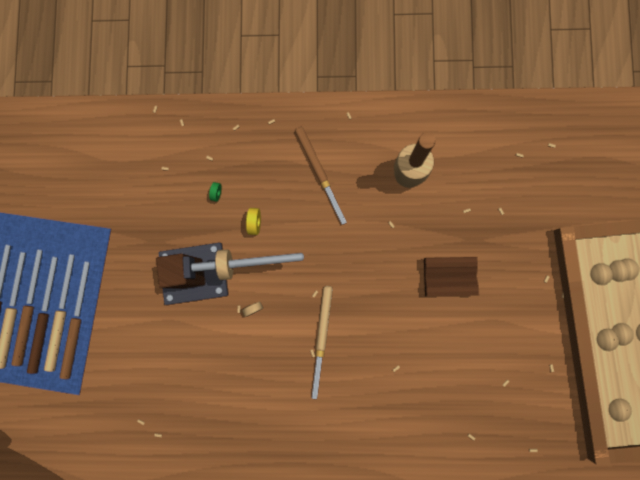

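Run:
```python
import cv2
a=cv2.imread('pics/scene0.png')[150:330,370:540]; b=cv2.imread('pics/top0.png')[180:330,140:300]
cv2.imwrite('pics/sc.png',cv2.resize(a,None,fx=3.2,fy=3.2,interpolation=cv2.INTER_CUBIC))
cv2.imwrite('pics/tc.png',cv2.resize(b,None,fx=4,fy=4,interpolation=cv2.INTER_CUBIC)[:600])
```

```text
(no output)
```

View pics/sc.png

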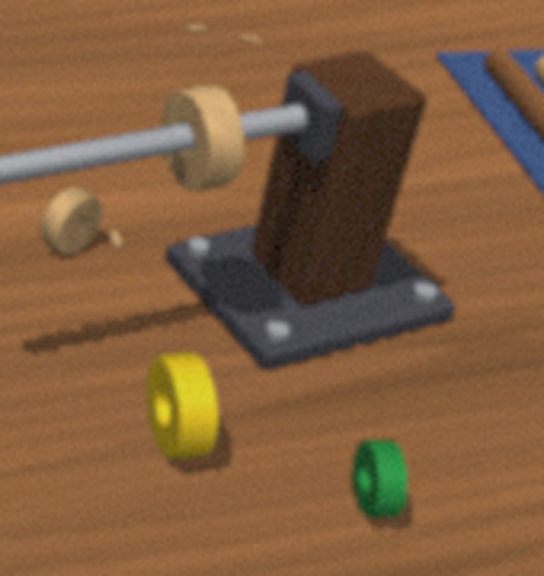

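View pics/tc.png

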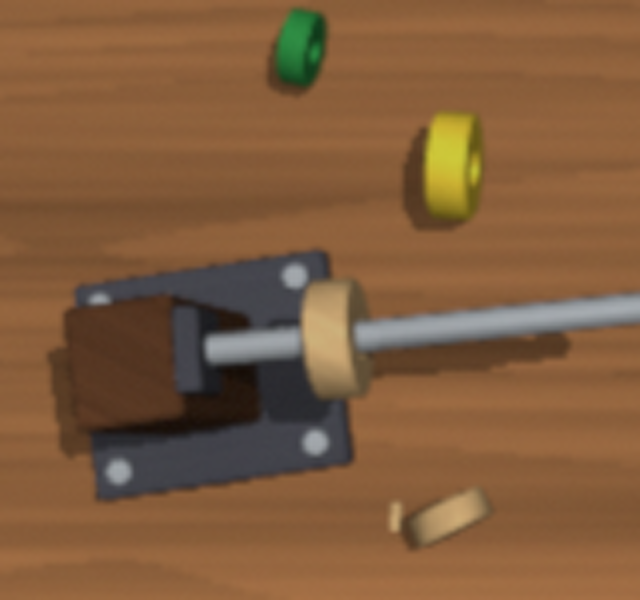

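The ring candidates are:
- the wooden ring on the bar: scene (434,193), top (222,264)
- the small wooden ring on the bench: scene (393,220), top (253,310)
- the yellow ring: scene (427,277)
- the green ring: scene (489,300)

The one on the bar is meant, and the crops confirm it: light wood and the larger of the wooden two. The bar leaves the post to the right in the top view, with a slight bend past the ring. Next I measure the bar, ring and cradle.

```bash
cat >> h.py <<'E'
def cloud(c):
    v,u=np.mgrid[0:480,0:640]; return px2w(c,u,v,c['depth'])
def barprof(c,W,lo=0.112,hi=0.15,box=None):
    m=(c['depth']>0)&(W[...,2]>lo)&(W[...,2]<hi)
    return m
E
python3 - <<'E'
from h import *
c=dict(np.load('top0.npz')); W=cloud(c)
for n in ['scene','top']:
    c=dict(np.load(n+'0.npz')); W=cloud(c); 
    rg=(W[...,0]>.35)&(W[...,0]<.65)&(W[...,1]>-.05)&(W[...,1]<.35)&(c['depth']>0)
    tab=rg&(abs(W[...,2])<.008)
    print(n,'table z med',np.median(W[tab][:,2]),'std',W[tab][:,2].std())
    m=rg&(W[...,2]>.1)
    P=W[m]
    for y in np.arange(-.02,.32,.01):
        q=P[abs(P[:,1]-y)<.005]
        if len(q)>3: print(round(y,3),len(q),'x',q[:,0].min(),q[:,0].max(),'mean',q[:,0].mean(),'zmax',np.percentile(q[:,2],90))
    # cradle
    m=(c['depth']>0)&(W[...,2]>.012)&(W[...,2]<.045)&(W[...,0]>.35)&(W[...,0]<.6)&(W[...,1]<-.15)&(W[...,1]>-.38)
    P=W[m]; print('cradle',len(P),P.min(0),P.max(0),cv2.minAreaRect((P[:,:2]*1000).astype(np.float32)))
E
```

```text
scene table z med -0.0008154255249036568 std 0.0012687282535367025
0.04 50 x 0.5919157731704029 0.6052613259524507 mean 0.600179458214187 zmax 0.1361020754206294
0.05 54 x 0.5932384155249101 0.603995280776881 mean 0.6000430785736512 zmax 0.13609619786840108
0.06 50 x 0.5918944569852774 0.6037302730332971 mean 0.5989810855146845 zmax 0.136115187789658
0.07 50 x 0.5897274390154084 0.6016672079644909 mean 0.597987106898819 zmax 0.13563166656563574
0.08 51 x 0.5908609800092887 0.6013506785465561 mean 0.5970941773971696 zmax 0.13624883021206952
0.09 51 x 0.5891026094721495 0.6006733764155094 mean 0.5964200136246371 zmax 0.1359513500007653
0.1 47 x 0.5873130878590086 0.5983899068734823 mean 0.5950250210480407 zmax 0.1358563433229626
0.11 50 x 0.5855042948887733 0.5978718123230244 mean 0.5940493609678855 zmax 0.1362365240998659
0.12 47 x 0.5859030571101822 0.5968858638263821 mean 0.5929028509962333 zmax 0.13624322954393295
0.13 48 x 0.5835630050134559 0.5956281735976053 mean 0.5919566350912725 zmax 0.1360648497329489
0.14 49 x 0.5838689784605379 0.5951572129906285 mean 0.5908548427466207 zm
[... 3876 characters left out ...]
an 0.5740229787174888 zmax 0.14771386559563565
0.26 191 x 0.5449297024188084 0.6015294121030277 mean 0.5721635227347229 zmax 0.1474768484969433
0.27 189 x 0.5432846148890842 0.5996134712101323 mean 0.570752365623679 zmax 0.14799501099142848
0.28 187 x 0.5417329789460467 0.5999161057366205 mean 0.5695698647785502 zmax 0.14761236727040514
0.29 148 x 0.5415358625404525 0.5979716582035077 mean 0.5715583216724176 zmax 0.14727108308755876
0.3 11 x 0.5714621272358338 0.595978702981552 mean 0.5880121887005691 zmax 0.1455393291989242
cradle 1997 [ 0.5261 -0.2957  0.0123] [ 0.6    -0.1947  0.0349] ((563.0297241210938, -245.20872497558594), (73.89261627197266, 101.03598022460938), 0.006438809912651777)
```

```bash
cat >> h.py <<'E'
from scipy.spatial.transform import Rotation as Ro
def plan(tp,yaw,n,f,tilt=None,show=True):
    """rows to TCP target tp, tool down with tool x at world yaw (rad); rotation spread evenly"""
    s=r.get_state(); R0=np.array(s['orientation']); p=np.array(s['tool_pos'])
    Rt=np.array([[np.cos(yaw),np.sin(yaw),0],[np.sin(yaw),-np.cos(yaw),0],[0,0,-1.]])
    rv=Ro.from_matrix(R0.T@Rt).as_rotvec()
    rows=[]; R=R0
    d=(np.array(tp)-p)/n
    for i in range(n):
        rows.append([f]+list(np.round(R.T@d,4))+list(np.round(np.degrees(rv/n),2)))
        R=R@Ro.from_rotvec(rv/n).as_matrix()
    print(json.dumps([[float(x) for x in q] for q in rows])); return rows
E
python3 - <<'E'
from h import *
c=dict(np.load('top0.npz')); W=cloud(c)
m=(c['depth']>0)&(W[...,0]>.56)&(W[...,0]<.62)&(W[...,1]>0.0)&(W[...,1]<.235)&(W[...,2]>.11)
P=W[m]
def prof(y0,y1):
    ys=np.arange(y0,y1,.004);o=[]
    for y in ys:
        q=P[abs(P[:,1]-y)<.003]; 
        if len(q)>5:o.append((y,(q[:,0].min()+q[:,0].max())/2*0.5+q[:,0].mean()*.5))
    o=np.array(o); k=np.polyfit(o[:,0],o[:,1],1); print(y0,y1,k,'resid',np.std(o[:,1]-np.polyval(k,o[:,0]))); return k
prof(.03,.165);prof(.03,.09);prof(.09,.165);prof(.197,.222)
print('end y',P[:,1].min())
# ring points
q=W[(c['depth']>0)&(W[...,2]>.142)&(W[...,2]<.16)&(W[...,1]<.21)&(W[...,1]>.14)&(W[...,0]>.54)&(W[...,0]<.63)]
print('ring',len(q),q.min(0),q.max(0),q.mean(0),cv2.minAreaRect((q[:,:2]*1000).astype(np.float32)))
# foot
m=(c['depth']>0)&(W[...,2]>.009)&(W[...,2]<.02)&(W[...,0]>.48)&(W[...,0]<.66)&(W[...,1]>0.15)&(W[...,1]<.36)
m=cv2.morphologyEx(m.astype(np.uint8),cv2.MORPH_OPEN,np.ones((3,3)))>0
q=W[m];print('foot',len(q),cv2.minAreaRect((q[:,:2]*1000).astype(np.float32)))
m=(c['depth']>0)&(W[...,2]>.142)&(W[...,2]<.152)&(W[...,1]>0.225)&(W[...,1]<.36)&(W[...,0]>.5)
q=W[m];print('posttop',len(q),cv2.minAreaRect((q[:,:2]*1000).astype(np.float32)))
# mallet
m=(c['depth']>0)&(W[...,2]>.03)&(W[...,2]<.3)&(W[...,0]>.62)&(W[...,0]<.85)&(W[...,1]<-.1)&(W[...,1]>-.35)
q=W[m];print('mallet',q.min(0),q.max(0)); q=q[q[:,2]>.2]; print(q.mean(0))
plan([.5825,.18,.25],np.radians(5.4),16,0)
E
```

```text
0.03 0.165 [-0.099   0.6004] resid 0.0003675823427996407
0.03 0.09 [-0.0972  0.6003] resid 0.0004079685421666519
0.09 0.165 [-0.0981  0.6003] resid 0.00033551970505036845
0.197 0.222 [-0.0981  0.6008] resid 0.00035008931511216655
end y 0.037608464236280455
ring 303 [0.5605 0.1669 0.142 ] [0.6063 0.19   0.1568] [0.5829 0.1777 0.1503] ((582.9566040039062, 178.72412109375), (46.226341247558594, 20.69968605041504), 4.953855991363525)
foot 1665 ((572.0733642578125, 270.55511474609375), (109.9794692993164, 129.8916015625), 8.330079078674316)
posttop 965 ((572.9200439453125, 264.792236328125), (55.75872802734375, 59.61874771118164), 7.297170162200928)
mallet [ 0.7397 -0.2021  0.0322] [ 0.809  -0.1333  0.2327]
[ 0.7727 -0.1672  0.2244]
[[0.0, -0.0159, 0.0276, -0.0012, -0.0, -0.0, 3.63], [0.0, -0.0141, 0.0285, -0.0012, -0.0, -0.0, 3.63], [0.0, -0.0123, 0.0294, -0.0012, -0.0, -0.0, 3.63], [0.0, -0.0104, 0.0301, -0.0012, -0.0, -0.0, 3.63], [0.0, -0.0085, 0.0307, -0.0012, -0.0, -0.0, 3.63], [0.0, -0.0065, 0.0312, -0.0012, -0.0, -0.0, 3.63], [0.0, -0.0045, 0.0315, -0.0012, -0.0, -0.0, 3.63], [0.0, -0.0025, 0.0317, -0.0012, -0.0, -0.0, 3.63], [0.0, -0.0005, 0.0318, -0.0012, -0.0, -0.0, 3.63], [0.0, 0.0015, 0.0318, -0.0012, -0.0, -0.0, 3.63], [0.0, 0.0035, 0.0316, -0.0012, -0.0, -0.0, 3.63], [0.0, 0.0055, 0.0313, -0.0012, -0.0, -0.0, 3.63], [0.0, 0.0075, 0.0309, -0.0012, -0.0, -0.0, 3.63], [0.0, 0.0095, 0.0304, -0.0012, -0.0, -0.0, 3.63], [0.0, 0.0114, 0.0297, -0.0012, -0.0, -0.0, 3.63], [0.0, 0.0132, 0.029, -0.0012, -0.0, -0.0, 3.63]]
```

Call:
{"op": "servo_tool", "data": {
  "increments": [
    [0,-0.016,0.0275,-0.001,0,0,3.6],
    [0,-0.014,0.0285,-0.001,0,0,3.6],
    [0,-0.0125,0.0295,-0.001,0,0,3.6],
    [0,-0.0105,0.03,-0.001,0,0,3.6],
    [0,-0.0085,0.0305,-0.001,0,0,3.6],
    [0,-0.0065,0.031,-0.001,0,0,3.6],
    [0,-0.0045,0.0315,-0.001,0,0,3.6],
    [0,-0.0025,0.0315,-0.001,0,0,3.6]
  ]
}}

```text
t: 2.12
tool_pos: [0.442, 0.3912, 0.2395]
orientation: [[0.823, 0.567, 0.0], [0.567, -0.823, 0.0], [0.0, -0.0, -1.0]]
contact_force: [0.3, 1.2, 0.4]
gripper_width: 1.0
```

Call:
{"op": "servo_tool", "data": {
  "increments": [
    [0,-0.0005,0.032,-0.001,0,0,3.6],
    [0,0.0015,0.032,-0.001,0,0,3.6],
    [0,0.0035,0.0315,-0.001,0,0,3.6],
    [0,0.0055,0.031,-0.001,0,0,3.6],
    [0,0.0075,0.031,-0.001,0,0,3.6],
    [0,0.0095,0.0305,-0.001,0,0,3.6],
    [0,0.0115,0.0295,-0.001,0,0,3.6],
    [0,0.013,0.029,-0.001,0,0,3.6]
  ]
}}

```text
t: 2.78
tool_pos: [0.5842, 0.1801, 0.2475]
orientation: [[0.995, 0.1, 0.0], [0.1, -0.995, 0.0], [0.0, -0.0, -1.0]]
contact_force: [-0.3, 0.5, 0.1]
gripper_width: 1.0
```

Call:
{"op": "servo_tool", "data": {
  "increments": [
    [0,0,0,0,0,0,0],
    [0,0,0,0,0,0,0]
  ]
}}

```text
t: 2.95
tool_pos: [0.5842, 0.1803, 0.2471]
orientation: [[0.995, 0.101, -0.0], [0.101, -0.995, -0.0], [-0.0, -0.0, -1.0]]
contact_force: [0.2, -0.3, -0.7]
gripper_width: 0.998
```

Run:
```python
from h import *
c=cam('wrist','w1.png'); np.savez('w1.npz',**c); print(c['fx'],c['cx'],c['cy'],c['origin'],c['orientation'])
c=cam('top','top1.png'); np.savez('top1.npz',**c)
c=cam('scene','scene1.png')
s=r.get_state(); print(s['t'],s['tool_pos'],s['orientation'],s['gripper_width'])
```

```text
371.64829954431775 320.6264269417931 242.14682269112464 [0.5767 0.2517 0.3883] [[ 0.9949 -0.0965 -0.0276]
 [ 0.1004  0.9549  0.2796]
 [-0.0007 -0.2809  0.9597]]
3.1 [0.5832 0.1822 0.2473] [[ 0.9945  0.1048 -0.    ]
 [ 0.1048 -0.9945  0.0002]
 [ 0.     -0.0002 -1.    ]] 0.9990939154231442
```

View pics/w1.png

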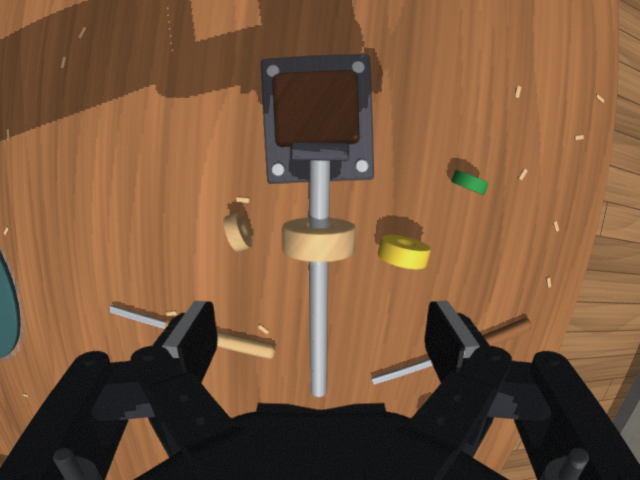

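View pics/top1.png

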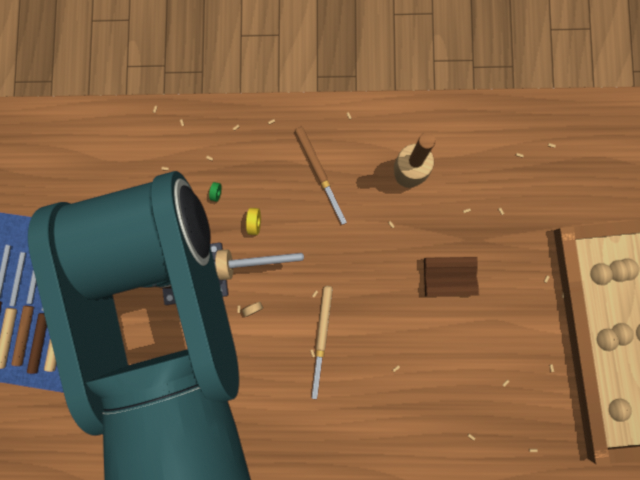

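```bash
cat >> h.py <<'E'
def wcloud_cam(c):
    v,u=np.mgrid[0:480,0:640].astype(float); a=(u-c['cx'])/c['fx']; b=(v-c['cy'])/c['fy']; th=np.hypot(a,b)+1e-9
    k=np.tan(th)/th; d=c['depth']
    return np.stack([a*k*d,-b*k*d,-d],-1)
def wmeas(c,verb=True):
    """bar & ring in world + in gripper-aligned frame (cam x, cam-level)"""
    C=wcloud_cam(c); W=C@np.array(c['orientation']).T+np.array(c['origin'])
    return C,W
E
python3 - <<'E'
from h import *
S=np.array([np.r_[r.get_state()['tool_pos']] for _ in range(3)]); print(S)
c=dict(np.load('w1.npz')); C,W=wmeas(c); ok=c['depth']>0
m=ok&(abs(W[...,2])<.01); print('table',np.median(W[m][:,2]))
m=ok&(W[...,2]>.11)&(W[...,2]<.142)&(abs(W[...,0]-.59)<.03)
P=W[m]; v,u=np.nonzero(m); print('v range',v.min(),v.max())
for y in np.arange(.03,.24,.01):
    q=P[abs(P[:,1]-y)<.003]
    if len(q)>5: print(round(y,3),len(q),(q[:,0].min()+q[:,0].max())/2,q[:,0].mean(),np.ptp(q[:,0]),q[:,2].max())
q=W[ok&(W[...,2]>.142)&(W[...,2]<.17)&(abs(W[...,0]-.583)<.04)&(abs(W[...,1]-.18)<.03)]
print('ring',q.min(0),q.max(0),cv2.minAreaRect((q[:,:2]*1000).astype(np.float32)))
E
```

```text
[[0.5832 0.1822 0.2473]
 [0.5832 0.1822 0.2473]
 [0.5832 0.1822 0.2473]]
table -0.0013640178046920026
v range 70 396
0.04 44 0.5954247347890371 0.5949750448015995 0.01252111878897344 0.1364459193689314
0.05 82 0.5946429257607728 0.5946970989411242 0.012544856447836872 0.13689769527635037
0.06 87 0.5938917910268116 0.5937479446804891 0.01292171980095791 0.1371901986752942
0.07 96 0.592987461364093 0.5930960297143261 0.014636145995837069 0.13660365033469885
0.08 104 0.592080724337406 0.5920664135002063 0.014478120907106429 0.13672024895112128
0.09 113 0.5911146393770247 0.590892339295244 0.014373058173348552 0.13660499792244074
0.1 122 0.5901609530168355 0.5901041333185948 0.014141984947434127 0.1366267575023805
0.11 121 0.5891265828032148 0.5890193810078648 0.013831325882532441 0.13689353935053877
0.12 131 0.5877682226594199 0.5881416886330569 0.014589989962233818 0.13667938140841257
0.13 138 0.5867610232173383 0.5868142640360754 0.014387154438559424 0.1362964955143005
0.14 140 0.5857850585197037 0.5857748345731456 0.014211668214283768 0.13690742295191816
0.15 136 0.5848113144993758 0
[... 206 characters left out ...]
5312124 0.1419407904921618
0.18 49 0.5843454887230204 0.5985687909070668 0.04840733885910298 0.14187258049665427
0.19 582 0.5841597842051197 0.5860401936005553 0.04724439308306527 0.14198575206418576
0.2 159 0.5805773372869626 0.5804622316936554 0.013238903351131315 0.13702841250280212
0.21 163 0.5799375001982243 0.5798683923986321 0.013889619250815666 0.1370809554847509
0.22 175 0.5789075711363407 0.5789901161175796 0.013794135896836646 0.13729165200113147
0.23 175 0.5779216010742996 0.5778349531831332 0.013688217070122355 0.13728467678337042
ring [0.5601 0.168  0.142 ] [0.6044 0.1901 0.1546] ((582.5767211914062, 179.17138671875), (44.190521240234375, 20.091054916381836), 4.637328624725342)
```

Call:
{"op": "servo_tool", "data": {
  "increments": [
    [0,-0.001,0.002,0.017,0,0,0],
    [0,0,0,0.018,0,0,0],
    [0,0,0,0.018,0,0,0],
    [0,0,0,0.018,0,0,0],
    [0,0,0,0.018,0,0,0],
    [0,0,0,0.018,0,0,0],
    [0,0,0,0.018,0,0,0],
    [0,0,0,0.012,0,0,0]
  ]
}}

```text
t: 3.77
tool_pos: [0.5818, 0.1803, 0.1086]
orientation: [[0.994, 0.105, -0.001], [0.105, -0.994, -0.0], [-0.001, 0.0, -1.0]]
contact_force: [-0.2, 0.0, -1.0]
gripper_width: 0.998
```

Call:
{"op": "servo_tool", "data": {
  "increments": [
    [0,0,0,0,0,0,0],
    [0,0,0,0,0,0,0]
  ]
}}

```text
t: 3.93
tool_pos: [0.5825, 0.18, 0.1104]
orientation: [[0.995, 0.104, -0.001], [0.104, -0.995, -0.0], [-0.001, 0.0, -1.0]]
contact_force: [0.9, 0.3, 0.9]
gripper_width: 0.999
```

Run:
```python
from h import *
c=cam('wrist','w2.png'); np.savez('w2.npz',**c)
C,W=wmeas(c)
s=r.get_state(); print(s['t'],s['tool_pos'],s['orientation'],s['gripper_width'],s['contact_force'])
R=np.array(s['orientation']); T=(W-np.array(s['tool_pos']))@R
ok=c['depth']>0
q=W[ok&(W[...,2]>.142)&(W[...,2]<.17)&(abs(W[...,0]-.583)<.035)&(abs(W[...,1]-.18)<.03)]
print('ring',q.min(0),q.max(0),cv2.minAreaRect((q[:,:2]*1000).astype(np.float32)))
# in tool frame: slices per z
for z in [-.045,-.04,-.035,-.03,-.025,-.02,-.015,-.01,-.005]:
    m=ok&(abs(T[...,2]-z)<.002)&(abs(T[...,1])<.02)&(abs(T[...,0])<.06)
    x=np.sort(T[m][:,0]); 
    if len(x)<2: continue
    g=np.split(x,np.nonzero(np.diff(x)>.005)[0]+1); print(z,[(round(a.min()*1e3,1),round(a.max()*1e3,1),len(a)) for a in g])
cam('scene','s2.png')
```

```text
3.9833 [0.5829 0.1799 0.1113] [[ 0.9946  0.1042  0.0008]
 [ 0.1042 -0.9946  0.0002]
 [ 0.0008 -0.0001 -1.    ]] 1.0012915833621276 [ 0.2245 -0.4312  0.4395]
ring [0.5601 0.1669 0.142 ] [0.6043 0.1908 0.1545] ((582.4343872070312, 179.302734375), (43.95064926147461, 21.76694107055664), 4.844692230224609)
-0.045 [(np.float64(-49.8), np.float64(-42.8), 269), (np.float64(0.3), np.float64(1.3), 3), (np.float64(41.4), np.float64(53.4), 283)]
-0.04 [(np.float64(-57.1), np.float64(-42.9), 375), (np.float64(-15.3), np.float64(14.3), 3721), (np.float64(41.3), np.float64(55.7), 380)]
-0.035 [(np.float64(-57.3), np.float64(-42.8), 376), (np.float64(-20.9), np.float64(19.3), 1794), (np.float64(41.2), np.float64(55.8), 381)]
-0.03 [(np.float64(-57.4), np.float64(-42.8), 349), (np.float64(-24.3), np.float64(23.0), 1307), (np.float64(41.3), np.float64(55.9), 340)]
-0.025 [(np.float64(-57.3), np.float64(-43.0), 313), (np.float64(-26.3), np.float64(24.7), 1472), (np.float64(41.2), np.float64(55.9), 318)]
-0.02 [(np.float64(-56.2), np.float64(-42.8), 279), (np.float64(-27.6), np.float64(-4.8), 399), (np.float64(3.6), np.float64(26.1), 427), (np.float64(41.2), np.float64(55.2), 286)]
-0.015 [(np.float64(-50.2), np.float64(-42.9), 182), (np.float64(-26.5), np.float64(-7.3), 208), (np.float64(6.7), np.float64(25.5), 210), (np.float64(41.3), np.float64(53.2), 186)]
-0.01 [(np.float64(-43.9), np.float64(-43.3), 30), (np.float64(-26.7), np.float64(-7.7), 285), (np.float64(7.1), np.float64(25.6), 260), (np.float64(41.6), np.float64(42.6), 28)]
-0.005 [(np.float64(-25.4), np.float64(-7.8), 172), (np.float64(7.6), np.float64(23.9), 159)]
```

View pics/w2.png

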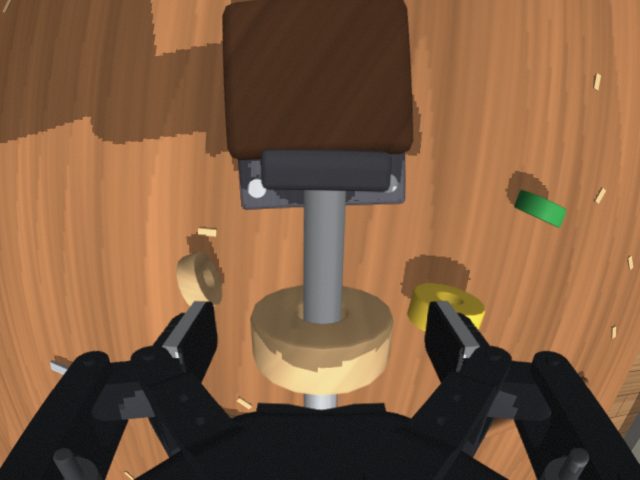

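View pics/s2.png

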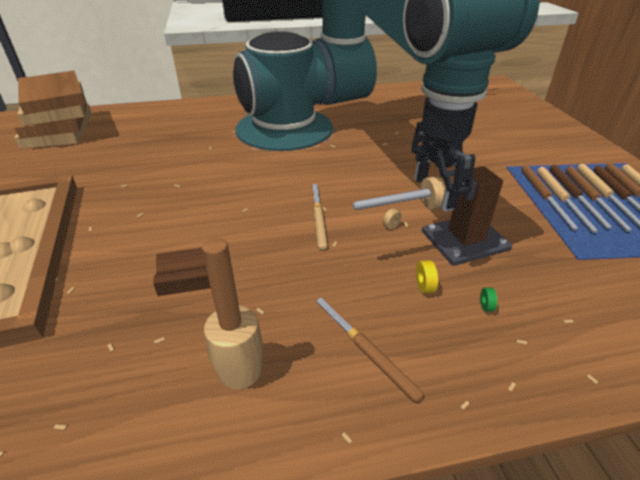

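Call:
{"op": "servo_tool", "data": {
  "increments": [
    [0,0,0,0.0035,0,0,0],
    [0.25,0,0,0,0,0,0],
    [0.3,0,0,0,0,0,0],
    [0.3,0,0,0,0,0,0],
    [0.3,0,0,0,0,0,0],
    [0.3,0,0,0,0,0,0]
  ],
  "newtons": 20
}}

```text
t: 4.53
tool_pos: [0.5828, 0.1794, 0.1069]
orientation: [[0.995, 0.103, 0.0], [0.103, -0.995, 0.0], [0.0, -0.0, -1.0]]
contact_force: [-0.4, 0.0, -1.0]
gripper_width: 0.699
```

```bash
cat >> h.py <<'E'
def slices(c,name=''):
    C,W=wmeas(c); s=r.get_state(); print(s['t'],s['tool_pos'],'w',s['gripper_width'],'F',s['contact_force'],'tq',s['wrist_torque'])
    T=(W-np.array(s['tool_pos']))@np.array(s['orientation']); ok=c['depth']>0
    for z in np.arange(-.05,.005,.005):
        m=ok&(abs(T[...,2]-z)<.002)&(abs(T[...,1])<.02)&(abs(T[...,0])<.06)
        x=np.sort(T[m][:,0]); 
        if len(x)<2: continue
        g=np.split(x,np.nonzero(np.diff(x)>.002)[0]+1); print(round(z,3),[(float(round(a.min()*1e3,1)),float(round(a.max()*1e3,1)),len(a)) for a in g])
    return T,W,ok
E
python3 - <<'E'
from h import *
c=cam('wrist','w3.png'); np.savez('w3.npz',**c); T,W,ok=slices(c)
E
```

```text
4.5833 [0.5829 0.1794 0.1069] w 0.702032552699764 F [0.1476 0.5272 1.236 ] tq [0.0071 0.0196 0.023 ]
-0.05 [(-60.0, -30.2, 599), (29.2, 59.7, 606)]
-0.045 [(-53.0, -45.8, 35), (-43.8, -31.4, 135), (-14.6, 12.7, 3620), (30.7, 42.9, 134), (44.9, 50.2, 37), (53.3, 53.3, 1)]
-0.04 [(-36.9, -29.8, 441), (-20.8, 19.1, 1986), (29.0, 38.2, 433)]
-0.035 [(-43.7, -39.2, 29), (-36.9, -29.8, 267), (-23.9, 22.8, 1398), (29.0, 36.1, 281), (38.3, 43.2, 29)]
-0.03 [(-43.8, -39.2, 68), (-37.0, -29.8, 243), (-25.8, 24.7, 1359), (29.1, 36.4, 247), (38.5, 43.4, 75)]
-0.025 [(-43.7, -39.3, 62), (-37.0, -29.9, 225), (-27.2, -3.3, 507), (2.8, 26.2, 503), (29.2, 36.1, 211), (38.4, 43.3, 65)]
-0.02 [(-43.9, -39.5, 54), (-36.8, -29.8, 208), (-26.5, -9.8, 215), (-6.9, -6.9, 1), (8.7, 25.5, 218), (29.1, 36.2, 206), (38.3, 43.3, 53)]
-0.015 [(-44.3, -39.1, 53), (-37.1, -29.9, 185), (-26.4, -7.9, 292), (7.4, 25.6, 264), (29.2, 35.8, 182), (38.4, 43.0, 53)]
-0.01 [(-41.9, -39.2, 18), (-37.1, -29.9, 150), (-25.0, -8.4, 190), (7.5, 24.4, 199), (29.1, 36.1, 170), (38.4, 41.5, 20)]
-0.005 [(-32.1, -29.9, 40), (-23.5, -8.6, 126), (7.7, 21.9, 127), (29.1, 29.8, 45), (31.9, 31.9, 1), (34.8, 34.8, 1)]
-0.0 [(-19.2, -8.9, 69), (8.4, 17.6, 63)]
```

View pics/w3.png

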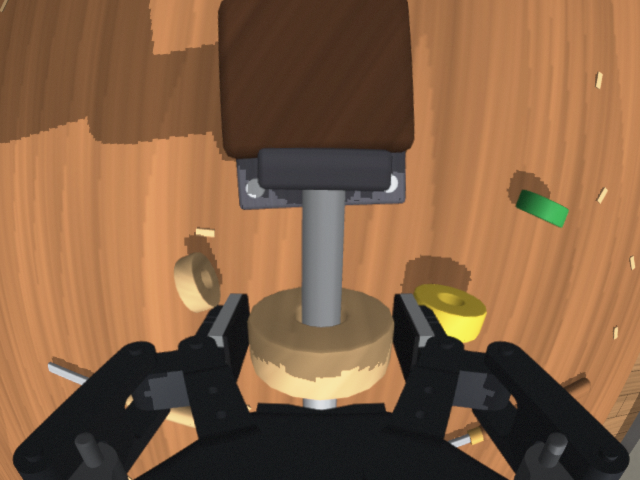

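Call:
{"op": "servo_tool", "data": {
  "increments": [
    [0.34,0,0,0,0,0,0],
    [0.37,0,0,0,0,0,0],
    [0.4,0,0,0,0,0,0],
    [0.45,0,0,0,0,0,0],
    [0.5,0,0,0,0,0,0],
    [0.6,0,0,0,0,0,0],
    [0.6,0,0,0,0,0,0],
    [0.6,0,0,0,0,0,0]
  ],
  "newtons": 22
}}

```text
t: 5.25
tool_pos: [0.5829, 0.1795, 0.107]
orientation: [[0.995, 0.103, 0.0], [0.103, -0.995, 0.0], [0.0, -0.0, -1.0]]
contact_force: [-1.3, -0.5, 5.3]
gripper_width: 0.632
```

Run:
```python
from h import *
c=cam('wrist','w4.png'); np.savez('w4.npz',**c); T,W,ok=slices(c)
for y in [.15,.155,.16,.2,.205,.21,.22]:
    m=ok&(W[...,2]>.12)&(W[...,2]<.14)&(abs(W[...,1]-y)<.002)&(abs(W[...,0]-.583)<.012)
    if m.sum()>3: print(y,W[m].mean(0))
```

```text
5.3 [0.5829 0.1795 0.107 ] w 0.6319564485816117 F [-1.0219 -0.6483  5.6261] tq [-0.0688  0.1264  0.0086]
-0.05 [(-59.0, -27.1, 646), (26.2, 59.0, 636)]
-0.045 [(-50.5, -28.6, 261), (-13.5, 12.8, 3518), (27.8, 49.3, 265), (52.7, 53.0, 2)]
-0.04 [(-37.2, -37.2, 1), (-34.9, -27.0, 430), (-19.6, 19.0, 2048), (26.2, 37.4, 433)]
-0.035 [(-41.0, -36.7, 8), (-34.0, -27.0, 265), (-23.7, 22.8, 1411), (26.3, 33.4, 268), (37.1, 39.7, 3)]
-0.03 [(-41.1, -36.2, 73), (-34.0, 33.2, 1794), (35.5, 40.4, 69)]
-0.025 [(-41.0, -0.6, 796), (1.5, 33.4, 754), (35.6, 40.5, 63)]
-0.02 [(-41.0, -36.2, 53), (-34.1, -9.8, 341), (-7.3, -7.3, 1), (6.7, 6.7, 2), (9.0, 33.2, 347), (35.7, 40.2, 54)]
-0.015 [(-41.1, -36.4, 46), (-33.9, -7.9, 381), (7.4, 33.2, 369), (35.3, 40.4, 53)]
-0.01 [(-39.9, -36.5, 27), (-34.1, -8.3, 291), (7.5, 24.2, 197), (26.3, 33.1, 97), (35.8, 39.4, 28)]
-0.005 [(-34.1, -27.3, 38), (-23.5, -8.6, 121), (7.7, 23.6, 124), (26.4, 33.1, 39)]
-0.0 [(-19.7, -8.9, 70), (8.4, 18.8, 71), (26.8, 26.8, 1)]
0.15 [0.5851 0.1505 0.1337]
0.155 [0.5852 0.1538 0.1348]
0.2 [0.5805 0.2    0.1341]
0.205 [0.5799 0.205  0.1342]
0.21 [0.5795 0.21   0.1342]
0.22 [0.5787 0.22   0.1341]
```

Call:
{"op": "servo_tool", "data": {
  "increments": [
    [0.6,0,0,-0.0005,0,0,0],
    [0.6,0,0,-0.0005,0,0,0],
    [0.6,0,0,-0.0005,0,0,0],
    [0.6,0,0,-0.0005,0,0,0],
    [0.6,0,0,-0.0005,0,0,0],
    [0.6,0,0,0,0,0,0],
    [0.6,0,0,0,0,0,0]
  ]
}}

```text
t: 5.88
tool_pos: [0.5828, 0.1795, 0.1093]
orientation: [[0.995, 0.104, -0.0], [0.104, -0.995, 0.0], [-0.0, -0.0, -1.0]]
contact_force: [-0.2, 0.2, -1.0]
gripper_width: 0.637
```

```bash
cat >> h.py <<'E'
def chk(fn):
    c=cam('wrist',fn+'.png'); np.savez(fn+'.npz',**c); C,W=wmeas(c); s=r.get_state(); ok=c['depth']>0
    print(s['t'],s['tool_pos'],'w',s['gripper_width'],'F',s['contact_force'],'tq',s['wrist_torque'],'yaw',np.degrees(np.arctan2(s['orientation'][1][0],s['orientation'][0][0])))
    T=(W-np.array(s['tool_pos']))@np.array(s['orientation'])
    m=ok&(T[...,2]<-.035)&(T[...,2]>-.05)&(abs(T[...,0])<.022)&(abs(T[...,1])<.02)
    q=T[m]; print('ring top tool z',np.percentile(q[:,2],2),'rect(mm,tool xy)',cv2.minAreaRect((q[:,:2]*1000).astype(np.float32)))
    m=ok&(W[...,2]>.122)&(W[...,2]<.14)&(abs(T[...,0])<.015)&((T[...,1]<-.014)|(T[...,1]>.014))&(T[...,1]<.06)
    q=T[m]; 
    b=[]
    for y in np.arange(-.05,.06,.003):
        z=q[abs(q[:,1]-y)<.0015]
        if len(z)>20:
            b.append((y,(z[:,0].min()+z[:,0].max())/2,z[:,0].mean(),z[:,2].min()))
    b=np.array(b); print('bar tool frame: y, xmid, xmean, ztop (mm)\n',b*1e3)
    for sel in [b[:,0]<0,b[:,0]>0]:
        if sel.sum()>3:
            k=np.polyfit(b[sel,0],b[sel,1:3].mean(1),1); print('slope deg',np.degrees(k[0]),'x at ring mm',k[1]*1e3)
    return c
E
python3 -c "
from h import *
chk('w5')"
```

```text
5.9333 [0.5828 0.1794 0.1093] w 0.6325031913939837 F [-1.0411 -0.2739 -0.9112] tq [ 0.0153 -0.0058 -0.0056] yaw 5.939204845670319
ring top tool z -0.046161702850137244 rect(mm,tool xy) ((-0.45752906799316406, 0.3419332504272461), (43.19784927368164, 21.406593322753906), 1.198843240737915)
bar tool frame: y, xmid, xmean, ztop (mm)
 [[-50.       0.4329   0.2671 -27.5179]
 [-47.       0.2543   0.2708 -27.5856]
 [-44.       0.281    0.1852 -27.513 ]
 [-41.       0.2854   0.2927 -27.7809]
 [-38.       0.093   -0.07   -28.186 ]
 [-35.       0.1221   0.0942 -27.8797]
 [-32.       0.1274   0.1795 -27.6494]
 [-29.       0.1043  -0.0985 -27.5546]
 [-26.      -0.0852  -0.1077 -27.8098]
 [-23.      -0.0447  -0.1019 -27.6745]
 [-20.      -0.0408  -0.1136 -27.7339]
 [-17.       0.1696  -0.0132 -27.5957]
 [-14.      -0.0701  -0.2307 -27.4202]
 [ 28.      -0.6523  -0.8988 -27.1564]
 [ 31.      -0.6999  -0.6807 -26.744 ]
 [ 34.      -0.6853   0.4788 -24.7212]]
slope deg -0.689818563000517 x at ring mm -0.30130721340051975
```

View pics/w5.png

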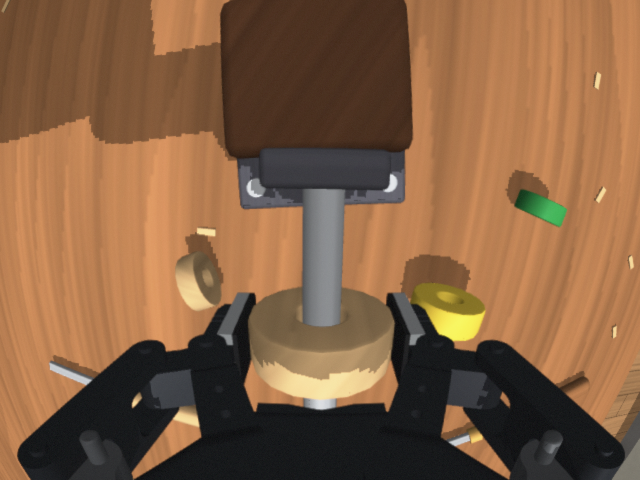

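Call:
{"op": "servo_tool", "data": {
  "increments": [
    [0.6,0,0,-0.0007,0,0,0.4],
    [0.6,0,0.002,0,0,0,0],
    [0.6,0,0.004,0,0,0,0],
    [0.6,0,0.005,0,0,0,0],
    [0.6,0,0.005,0,0,0,0],
    [0.6,0,0.004,0,0,0,0],
    [0.6,0,0.002,0,0,0,0],
    [0.6,0,0,0,0,0,0]
  ]
}}

```text
t: 6.6
tool_pos: [0.585, 0.157, 0.11]
orientation: [[0.995, 0.096, 0.0], [0.096, -0.995, -0.0], [0.0, 0.0, -1.0]]
contact_force: [0.2, 0.6, -0.3]
gripper_width: 0.631
```

```bash
python3 -c "
from h import *
chk('w6')"
```

```text
6.65 [0.585  0.1572 0.11  ] w 0.6362202901155294 F [ 0.7379 -0.0539 -1.3018] tq [-0.0089 -0.0082  0.0008] yaw 5.511420661393117
ring top tool z -0.04617714440273884 rect(mm,tool xy) ((-0.3571643829345703, 0.6386871337890625), (43.262290954589844, 21.543249130249023), 0.9606842994689941)
bar tool frame: y, xmid, xmean, ztop (mm)
 [[-50.      -0.2408  -0.3325 -26.9942]
 [-47.      -0.4555  -0.3926 -27.1651]
 [-44.      -0.4423  -0.3814 -26.9338]
 [-41.      -0.1915  -0.2319 -27.4007]
 [-38.      -0.2039  -0.336  -26.8697]
 [-35.      -0.22    -0.4194 -27.0138]
 [-32.      -0.4229  -0.3402 -27.1002]
 [-29.      -0.4096  -0.5017 -27.3501]
 [-26.      -0.401   -0.4641 -26.8316]
 [-23.      -0.3888  -0.4763 -27.013 ]
 [-20.      -0.4325  -0.5377 -27.8824]
 [-17.      -0.6197  -0.5994 -26.4823]
 [-14.      -0.6435  -0.8398 -26.6835]
 [ 28.      -0.2992  -0.7119 -26.784 ]
 [ 31.      -0.2618  -0.3594 -26.6234]
 [ 34.      -0.5236  -0.3718 -25.1949]]
slope deg -0.5324507232642192 x at ring mm -0.7175654154676534
```

View pics/w6.png

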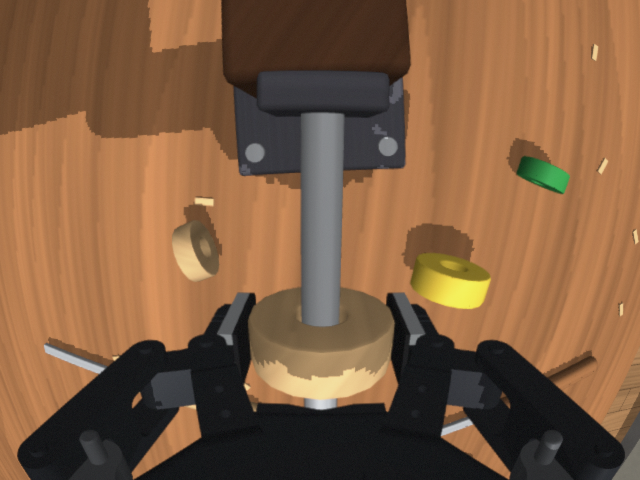

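Call:
{"op": "servo_tool", "data": {
  "increments": [
    [0.6,0,0.003,0,0,0,0],
    [0.6,0,0.005,0,0,0,0],
    [0.6,0,0.006,0,0,0,0],
    [0.6,0,0.006,0,0,0,0],
    [0.6,0,0.006,0,0,0,0],
    [0.6,0,0.006,0,0,0,0],
    [0.6,0,0.005,0,0,0,0],
    [0.6,0,0.003,0,0,0,0]
  ]
}}

```text
t: 7.32
tool_pos: [0.5889, 0.1169, 0.11]
orientation: [[0.995, 0.096, 0.0], [0.096, -0.995, -0.0], [0.0, 0.0, -1.0]]
contact_force: [-0.5, -0.1, -0.1]
gripper_width: 0.629
```

```bash
python3 -c "
from h import *
chk('w7')"
```

```text
7.3667 [0.5889 0.1167 0.11  ] w 0.6350128550739511 F [-0.1101 -0.247   0.1092] tq [0.0069 0.0158 0.0611] yaw 5.506431017841275
ring top tool z -0.046186803314437586 rect(mm,tool xy) ((-0.2745323181152344, 0.11968135833740234), (43.44953536987305, 21.333341598510742), 0.9000160694122314)
bar tool frame: y, xmid, xmean, ztop (mm)
 [[-50.      -0.7653  -0.7159 -27.2568]
 [-47.      -0.7376  -0.7408 -26.8855]
 [-44.      -0.7537  -0.6579 -27.007 ]
 [-41.      -0.7612  -0.8015 -27.0527]
 [-38.      -0.5353  -0.4967 -26.7102]
 [-35.      -0.5837  -0.5901 -26.486 ]
 [-32.      -0.5896  -0.5985 -26.7768]
 [-29.      -0.8222  -0.586  -26.8276]
 [-26.      -0.8094  -0.8934 -26.8596]
 [-23.      -0.8053  -0.7378 -26.2832]
 [-20.      -0.7811  -0.7401 -26.8974]
 [-17.      -0.6108  -0.5286 -26.7072]
 [-14.      -0.5779  -0.7019 -27.0358]
 [ 28.      -0.2517  -0.3226 -26.3542]
 [ 31.      -0.256   -0.5561 -26.6166]
 [ 34.      -0.2406   0.8295 -24.319 ]]
slope deg 0.049706065920790916 x at ring mm -0.6615601852708505
```

Call:
{"op": "servo_tool", "data": {
  "increments": [
    [0.6,0,0.003,0,0,0,0],
    [0.6,0,0.005,0,0,0,0],
    [0.6,0,0.006,0,0,0,0],
    [0.6,0,0.006,0,0,0,0],
    [0.6,0,0.006,0,0,0,0],
    [0.6,0,0.006,0,0,0,0],
    [0.6,0,0.005,0,0,0,0],
    [0.6,0,0.003,0,0,0,0]
  ]
}}

```text
t: 8.03
tool_pos: [0.5927, 0.0771, 0.11]
orientation: [[0.995, 0.096, -0.0], [0.096, -0.995, -0.0], [-0.0, 0.0, -1.0]]
contact_force: [-0.2, 0.7, -1.2]
gripper_width: 0.635
```

```bash
python3 -c "
from h import *
chk('w8')"
```

```text
8.0833 [0.5927 0.077  0.11  ] w 0.6357109041524118 F [ 0.2216 -0.7806 -0.0116] tq [ 0.0279 -0.0179 -0.0008] yaw 5.50821677239349
ring top tool z -0.04618873832694638 rect(mm,tool xy) ((-0.283782958984375, 0.1313009262084961), (43.35635757446289, 21.38376808166504), 1.2009797096252441)
bar tool frame: y, xmid, xmean, ztop (mm)
 [[-50.      -0.748   -0.7043 -27.1201]
 [-47.      -0.8021  -0.6934 -27.448 ]
 [-44.      -0.5811  -0.5612 -26.9002]
 [-41.      -0.5764  -0.63   -27.0387]
 [-38.      -0.5966  -0.5675 -27.5178]
 [-35.      -0.6087  -0.548  -26.8486]
 [-32.      -0.5807  -0.5833 -26.8956]
 [-29.      -0.5915  -0.591  -26.4334]
 [-26.      -0.5961  -0.5024 -27.1576]
 [-23.      -0.4101  -0.4205 -26.4366]
 [-20.      -0.6152  -0.5605 -26.5689]
 [-17.      -0.6111  -0.572  -26.4884]
 [-14.      -0.6475  -0.5815 -26.1548]
 [ 28.      -0.2722  -0.3844 -26.4818]
 [ 31.      -0.2603  -0.2274 -26.1983]
 [ 34.      -0.2876  -0.5693 -24.5623]]
slope deg 0.20992668772348164 x at ring mm -0.4781638273703907
```

Still centred, with no contact force. I'll carry on off the end.

Call:
{"op": "servo_tool", "data": {
  "increments": [
    [0.6,0,0.003,0,0,0,0],
    [0.6,0,0.005,0,0,0,0],
    [0.6,0,0.006,0,0,0,0],
    [0.6,0,0.006,0,0,0,0],
    [0.6,0,0.006,0,0,0,0],
    [0.6,0,0.006,0,0,0,0],
    [0.6,0,0.006,0,0,0,0],
    [0.6,0,0.006,0,0,0,0]
  ]
}}

```text
t: 8.75
tool_pos: [0.597, 0.0334, 0.11]
orientation: [[0.995, 0.096, 0.0], [0.096, -0.995, -0.0], [0.0, 0.0, -1.0]]
contact_force: [1.3, 0.9, -0.6]
gripper_width: 0.633
```

Call:
{"op": "servo_tool", "data": {
  "increments": [
    [0.6,0,0.007,0,0,0,0],
    [0.6,0,0.007,0,0,0,0],
    [0.6,0,0.008,0,0,0,0],
    [0.6,0,0.008,0,0,0,0],
    [0.6,0,0.006,0,0,0,0],
    [0.6,0,0.003,0,0,0,0],
    [0.6,0,0,0,0,0,0],
    [0.6,0,0,0,0,0,0]
  ]
}}

```text
t: 9.42
tool_pos: [0.6007, -0.0048, 0.11]
orientation: [[0.995, 0.096, -0.0], [0.096, -0.995, 0.0], [-0.0, -0.0, -1.0]]
contact_force: [1.0, -0.1, -0.4]
gripper_width: 0.631
```

Run:
```python
from h import *
c=cam('wrist','w9.png'); s=r.get_state(); print(s['t'],s['tool_pos'],s['gripper_width'],s['contact_force'])
C,W=wmeas(c); ok=c['depth']>0
m=ok&(W[...,2]>.1)&(W[...,2]<.14)&(abs(W[...,0]-.595)<.008)&(W[...,1]>.025); print('bar end y',W[m][:,1].min())
c=cam('scene','s9.png'); c=cam('top','t9.png')
# cradle
for f in ['scene0','top0']:
    c=dict(np.load(f+'.npz')); W=cloud(c)
    m=(c['depth']>0)&(W[...,2]>.024)&(W[...,2]<.036)&(W[...,0]>.5)&(W[...,0]<.62)&(W[...,1]<-.18)&(W[...,1]>-.32)
    q=W[m]; print(f,cv2.minAreaRect((q[:,:2]*1000).astype(np.float32)))
    m=(c['depth']>0)&(W[...,2]>.015)&(W[...,2]<.036)&(W[...,1]<-.215)&(W[...,1]>-.275)&(W[...,0]>.52)&(W[...,0]<.61)
    q=W[m]
    for y in np.arange(-.29,-.2,.01):
        g=W[(c['depth']>0)&(abs(W[...,1]-y)<.005)&(W[...,0]>.52)&(W[...,0]<.61)&(W[...,2]>.012)&(W[...,2]<.04)]
        if len(g)<10: continue
        h=g[g[:,2]<.0265]
        print(round(y,2),len(g),g[:,0].min(),g[:,0].max(),'groove pts x',h[:,0].min() if len(h) else '',h[:,0].max() if len(h) else '')
```

```text
9.4667 [ 0.6006 -0.0046  0.11  ] 0.6326153766487981 [ 0.2716 -0.4814 -0.5964]
bar end y 0.036365939780915485
scene0 ((564.750732421875, -252.90866088867188), (79.84000396728516, 86.40056610107422), 0.7572330832481384)
-0.29 235 0.5276457691705154 0.6051419911892102 groove pts x 0.5488956440884174 0.6051419911892102
-0.28 228 0.525204477222812 0.6050714687517402 groove pts x 0.5481763846390568 0.6046717395351807
-0.27 229 0.5254534856224621 0.6059427104903928 groove pts x 0.5469763398957626 0.6059427104903928
-0.26 228 0.526664666383086 0.604202800933868 groove pts x 0.5491619469841846 0.604202800933868
-0.25 220 0.5255249160057862 0.604979549781298 groove pts x 0.5482839394698563 0.604979549781298
-0.24 221 0.5268191901232577 0.6045958089556711 groove pts x 0.5323922649754804 0.6045958089556711
-0.23 230 0.5254119723924909 0.6053039301558766 groove pts x 0.5476599951550357 0.6053039301558766
-0.22 202 0.5285185797763571 0.6038282049580559 groove pts x 0.5448574952489301 0.6038282049580559
-0.21 54 0.5715600758148495 0.603908978818465 groove pts x 0.5715600758148495 0.603908978818465

[... 292 characters left out ...]
03320198468
-0.27 199 0.5279601304369146 0.6020769294821888 groove pts x 0.5356835766312267 0.6020769294821888
-0.26 200 0.5279618444910895 0.6018618161928188 groove pts x 0.527968472017025 0.5980854011501363
-0.25 200 0.5279727125754148 0.6019701118561561 groove pts x 0.5279727125754148 0.5942147168570373
-0.24 204 0.5279954313660687 0.6020187446672738 groove pts x 0.5279954313660687 0.60030741761439
-0.23 204 0.5260815961691238 0.6020976825102228 groove pts x 0.5299576548304292 0.5844791659911182
-0.22 198 0.5260905979535045 0.600093288619073 groove pts x 0.5260905979535045 0.5845617160014135
-0.21 204 0.5261248094126437 0.6003021226846538 groove pts x 0.5474792755112917 0.6003021226846538
```

View pics/w9.png

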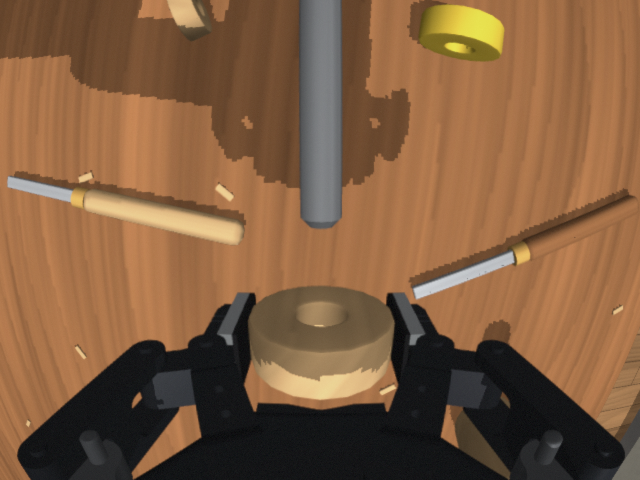

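View pics/s9.png

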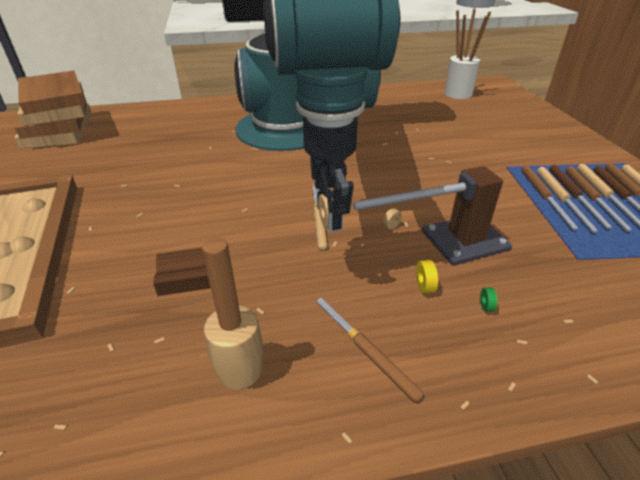

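Run:
```python
from h import *
plan([.565,-.275,.125],np.radians(0.9),16,0.6)
```

```text
[[0.6, -0.0039, 0.0166, -0.0009, -0.0, 0.0, 0.29], [0.6, -0.0038, 0.0166, -0.0009, -0.0, 0.0, 0.29], [0.6, -0.0037, 0.0167, -0.0009, -0.0, 0.0, 0.29], [0.6, -0.0036, 0.0167, -0.0009, -0.0, 0.0, 0.29], [0.6, -0.0035, 0.0167, -0.0009, -0.0, 0.0, 0.29], [0.6, -0.0034, 0.0167, -0.0009, -0.0, 0.0, 0.29], [0.6, -0.0033, 0.0167, -0.0009, -0.0, 0.0, 0.29], [0.6, -0.0033, 0.0167, -0.0009, -0.0, 0.0, 0.29], [0.6, -0.0032, 0.0168, -0.0009, -0.0, 0.0, 0.29], [0.6, -0.0031, 0.0168, -0.0009, -0.0, 0.0, 0.29], [0.6, -0.003, 0.0168, -0.0009, -0.0, 0.0, 0.29], [0.6, -0.0029, 0.0168, -0.0009, -0.0, 0.0, 0.29], [0.6, -0.0028, 0.0168, -0.0009, -0.0, 0.0, 0.29], [0.6, -0.0027, 0.0168, -0.0009, -0.0, 0.0, 0.29], [0.6, -0.0027, 0.0168, -0.0009, -0.0, 0.0, 0.29], [0.6, -0.0026, 0.0169, -0.0009, -0.0, 0.0, 0.29]]
```

Call:
{"op": "servo_tool", "data": {
  "increments": [
    [0.6,-0.002,0.008,-0.001,0,0,0.3],
    [0.6,-0.004,0.016,-0.001,0,0,0.3],
    [0.6,-0.004,0.018,-0.001,0,0,0.3],
    [0.6,-0.004,0.018,-0.001,0,0,0.3],
    [0.6,-0.004,0.018,-0.001,0,0,0.3],
    [0.6,-0.004,0.018,-0.001,0,0,0.3],
    [0.6,-0.003,0.018,-0.001,0,0,0.3],
    [0.6,-0.003,0.018,-0.001,0,0,0.3]
  ]
}}

```text
t: 10.23
tool_pos: [0.5825, -0.1397, 0.1182]
orientation: [[0.999, 0.054, 0.0], [0.054, -0.999, -0.0], [0.0, 0.0, -1.0]]
contact_force: [0.3, 0.0, -0.9]
gripper_width: 0.631
```

Call:
{"op": "servo_tool", "data": {
  "increments": [
    [0.6,-0.003,0.018,-0.001,0,0,0.3],
    [0.6,-0.003,0.018,-0.001,0,0,0.3],
    [0.6,-0.003,0.018,-0.001,0,0,0.3],
    [0.6,-0.003,0.018,-0.001,0,0,0.3],
    [0.6,-0.003,0.018,-0.001,0,0,0.3],
    [0.6,-0.003,0.018,-0.001,0,0,0.3],
    [0.6,-0.003,0.018,-0.001,0,0,0.3],
    [0.6,-0.0025,0.01,0,0,0,0.2]
  ]
}}

```text
t: 10.9
tool_pos: [0.5641, -0.2771, 0.1252]
orientation: [[1.0, 0.014, 0.0], [0.014, -1.0, -0.0], [0.0, 0.0, -1.0]]
contact_force: [0.1, 0.3, -0.5]
gripper_width: 0.633
```

Call:
{"op": "servo_tool", "data": {
  "increments": [
    [0.6,0,0,0,0,0,0],
    [0.6,0,0,0,0,0,0]
  ]
}}

```text
t: 11.07
tool_pos: [0.5643, -0.2754, 0.1249]
orientation: [[1.0, 0.014, -0.0], [0.014, -1.0, 0.0], [-0.0, -0.0, -1.0]]
contact_force: [0.9, -0.2, 0.0]
gripper_width: 0.633
```

Run:
```python
from h import *
c=cam('wrist','w10.png'); np.savez('w10.npz',**c); s=r.get_state(); print(s['t'],s['tool_pos'],np.array(s['orientation']),s['gripper_width'],s['contact_force'])
C,W=wmeas(c); ok=c['depth']>0
T=(W-np.array(s['tool_pos']))@np.array(s['orientation'])
q=T[ok&(T[...,2]<-.035)&(T[...,2]>-.05)&(abs(T[...,0])<.022)&(abs(T[...,1])<.02)]
print('ring top',np.percentile(q[:,2],2),cv2.minAreaRect((q[:,:2]*1000).astype(np.float32)))
for y in np.arange(-.29,-.185,.006):
    g=W[ok&(abs(W[...,1]-y)<.003)&(abs(W[...,0]-.564)<.043)&(W[...,2]>.012)&(W[...,2]<.04)]
    if len(g)<30: continue
    lip=g[g[:,2]>.026]
    h=g[(g[:,2]<.0275)&(abs(g[:,0]-.564)<.019)]
    l=h[h[:,0]<.562]; rr=h[h[:,0]>.567]
    v=None
    if len(l)>10 and len(rr)>10:
        a=np.polyfit(l[:,0],l[:,2],1); b=np.polyfit(rr[:,0],rr[:,2],1); v=((b[1]-a[1])/(a[0]-b[0]),a[0],b[0])
    print(round(y,3),len(g),'ext',g[:,0].min(),g[:,0].max(),(g[:,0].min()+g[:,0].max())/2,'V',v, 'zlip',np.percentile(g[:,2],95),'zmin',g[:,2].min())
```

```text
11.1167 [ 0.5644 -0.2748  0.1249] [[ 0.9999  0.0147 -0.0002]
 [ 0.0147 -0.9999  0.0003]
 [-0.0001 -0.0003 -1.    ]] 0.6328696687138053 [ 0.549   0.7453 -0.8189]
ring top -0.046154627372269726 ((-0.4365653991699219, 0.7893362045288086), (43.11426544189453, 21.13144302368164), 0.7576616406440735)
-0.29 925 ext 0.5257479168488373 0.6019638406464881 0.5638558787476626 V (np.float64(0.5637369588444237), np.float64(-0.571114859160105), np.float64(0.5573906221002745)) zlip 0.029539940135958325 zmin 0.016250123885611117
-0.284 928 ext 0.5257883938096009 0.6018302087504548 0.5638093012800278 V (np.float64(0.5639246273363476), np.float64(-0.556241527436318), np.float64(0.5528739402351021)) zlip 0.02944140280087002 zmin 0.016890287184098768
-0.278 945 ext 0.5255774758620897 0.6013706902874415 0.5634740830747655 V (np.float64(0.5636881354304338), np.float64(-0.558834393345969), np.float64(0.5642719964875594)) zlip 0.029370511577128427 zmin 0.016889087939059078
-0.272 989 ext 0.5256381732038148 0.6018569762524318 0.5637475747281233 V (np.float64(0.563710953157233), np.float64(-0.5559647498710473)
[... 2280 characters left out ...]
1630037999 zmin 0.01649763497016435
-0.206 1090 ext 0.5247483132519081 0.6008522230547648 0.5628002681533364 V (np.float64(0.5631472676351386), np.float64(-0.5571075117242923), np.float64(0.5709317246458174)) zlip 0.029542023139001873 zmin 0.01640881797299379
-0.2 1105 ext 0.5254242663974422 0.6007954472018576 0.56310985679965 V (np.float64(0.5626575740008126), np.float64(-0.5783837877186351), np.float64(0.5586489576330298)) zlip 0.02946898500590755 zmin 0.01636068538690294
-0.194 275 ext 0.5248240996249076 0.6005680932896486 0.562696096457278 V (np.float64(0.5633101134910428), np.float64(-0.5576087582552428), np.float64(0.6084224947222979)) zlip 0.029491020375387166 zmin 0.01732115234496137
```

View pics/w10.png

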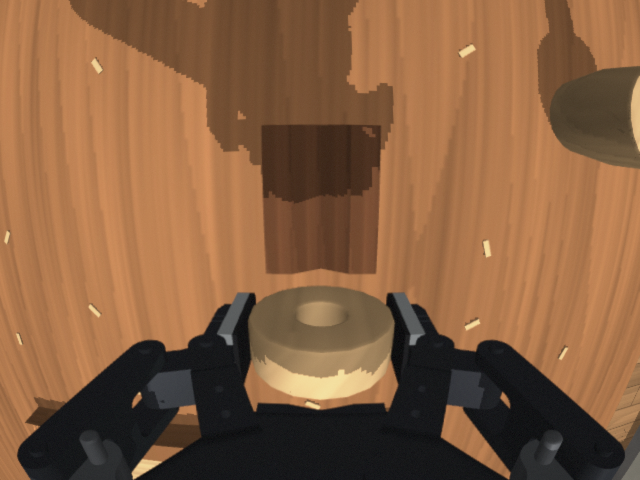

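Call:
{"op": "servo_tool", "data": {
  "increments": [
    [0.6,-0.0003,-0.005,0,0,0,0.1],
    [0.6,0,-0.01,0,0,0,0],
    [0.6,0,-0.01,0,0,0,0],
    [0.6,0,-0.005,0.008,0,0,0],
    [0.6,0,0,0.014,0,0,0],
    [0.6,0,0,0.014,0,0,0],
    [0.6,0,0,0.014,0,0,0],
    [0.6,0,0,0.014,0,0,0]
  ]
}}

```text
t: 11.78
tool_pos: [0.5633, -0.2452, 0.0587]
orientation: [[1.0, 0.013, -0.001], [0.013, -1.0, 0.0], [-0.001, -0.001, -1.0]]
contact_force: [-0.0, -0.3, -0.6]
gripper_width: 0.634
```

Call:
{"op": "servo_tool", "data": {
  "increments": [
    [0.6,0,0,0.01,0,0,0],
    [0.6,0,0,0.008,0,0,0],
    [0.6,0,0,0.004,0,0,0],
    [0.6,0,0,0.003,0,0,0],
    [0.6,0,0,0,0,0,0],
    [0.6,0,0,0,0,0,0]
  ]
}}

```text
t: 12.28
tool_pos: [0.564, -0.2455, 0.0364]
orientation: [[1.0, 0.013, 0.001], [0.013, -1.0, -0.0], [0.001, 0.0, -1.0]]
contact_force: [-0.1, 0.3, -0.0]
gripper_width: 0.635
```

Run:
```python
from h import *
c=cam('wrist','w11.png'); np.savez('w11.npz',**c); s=r.get_state(); print(s['t'],s['tool_pos'],np.array(s['orientation']),s['gripper_width'],s['contact_force'])
C,W=wmeas(c); ok=c['depth']>0
T=(W-np.array(s['tool_pos']))@np.array(s['orientation'])
q=T[ok&(T[...,2]<-.035)&(T[...,2]>-.05)&(abs(T[...,0])<.022)&(abs(T[...,1])<.02)]
print('ring top',np.percentile(q[:,2],2),cv2.minAreaRect((q[:,:2]*1000).astype(np.float32)))
for y in np.arange(-.23,-.185,.006):
    g=W[ok&(abs(W[...,1]-y)<.003)&(abs(W[...,0]-.564)<.043)&(W[...,2]>.012)&(W[...,2]<.04)]
    if len(g)<30: continue
    h=g[(g[:,2]<.0275)&(abs(g[:,0]-.564)<.019)]
    l=h[h[:,0]<.562]; rr=h[h[:,0]>.565]
    a=np.polyfit(l[:,0],l[:,2],1); b=np.polyfit(rr[:,0],rr[:,2],1)
    print(round(y,3),'mid',(g[:,0].min()+g[:,0].max())/2,'V',(b[1]-a[1])/(a[0]-b[0]),'zlip',np.percentile(g[:,2],95))
cam('scene','s11.png')
```

```text
12.3333 [ 0.5641 -0.2454  0.0367] [[ 0.9999  0.0129  0.0009]
 [ 0.0129 -0.9999 -0.0004]
 [ 0.0009  0.0004 -1.    ]] 0.6340091588755616 [-0.0904 -0.6743  0.4107]
ring top -0.045983192220083895 ((-0.3422737121582031, 0.2661771774291992), (43.02534866333008, 21.29146957397461), 1.7210701704025269)
-0.23 mid 0.5633732245858576 V 0.5631424382147372 zlip 0.02939970248247132
-0.224 mid 0.5631635429833234 V 0.5630745757393048 zlip 0.029347821425551725
-0.218 mid 0.5630307829000426 V 0.5629792553841 zlip 0.029383570192203307
-0.212 mid 0.5629269528763367 V 0.5630265695174649 zlip 0.029402235575119857
-0.206 mid 0.5629587006295623 V 0.5629017357428565 zlip 0.029394537470196828
-0.2 mid 0.5629795516279781 V 0.5628051928638326 zlip 0.02935699573734101
-0.194 mid 0.5628662352767002 V 0.5600417709659257 zlip 0.02915876498902574
```

View pics/w11.png

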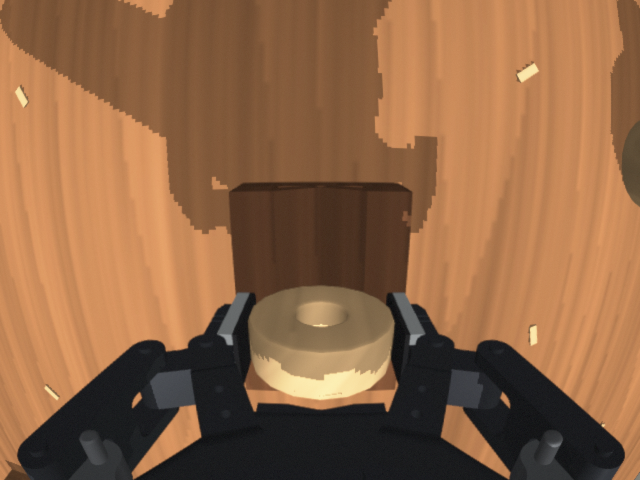

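View pics/s11.png

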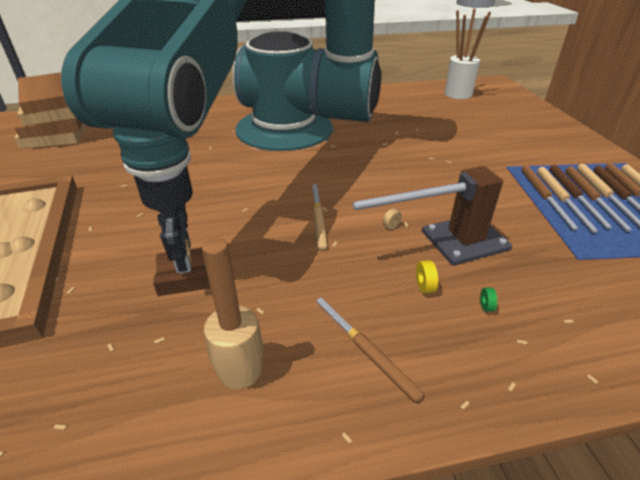

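Call:
{"op": "servo_tool", "data": {
  "increments": [
    [0.6,-0.0003,0,0.001,0,0,0],
    [0.6,0,0,0.001,0,0,0],
    [0.6,0,0,0.001,0,0,0],
    [0.6,0,0,0.001,0,0,0],
    [0.6,0,0,0.0005,0,0,0],
    [0.6,0,0,0.0003,0,0,0],
    [0.6,0,0,0,0,0,0]
  ]
}}

```text
t: 12.97
tool_pos: [0.5635, -0.2452, 0.0311]
orientation: [[1.0, 0.013, -0.0], [0.013, -1.0, 0.0], [-0.0, -0.0, -1.0]]
contact_force: [0.2, 0.4, -1.0]
gripper_width: 0.633
```

Call:
{"op": "servo_tool", "data": {
  "increments": [
    [0.6,0,0,0.0003,0,0,0],
    [0.6,0,0,0.0003,0,0,0],
    [0.6,0,0,0,0,0,0]
  ]
}}

```text
t: 13.22
tool_pos: [0.5635, -0.2453, 0.0306]
orientation: [[1.0, 0.013, 0.0], [0.013, -1.0, -0.0], [0.0, 0.0, -1.0]]
contact_force: [0.5, -0.2, 0.1]
gripper_width: 0.638
```

Call:
{"op": "servo_tool", "data": {
  "increments": [
    [0.6,0,0,0.0003,0,0,0],
    [0.6,0,0,0,0,0,0]
  ]
}}

```text
t: 13.38
tool_pos: [0.5635, -0.2452, 0.0303]
orientation: [[1.0, 0.013, -0.0], [0.013, -1.0, -0.0], [-0.0, 0.0, -1.0]]
contact_force: [-0.4, -0.2, -0.0]
gripper_width: 0.631
```

Call:
{"op": "servo_tool", "data": {
  "increments": [
    [0.6,0,0,0.0002,0,0,0],
    [0.6,0,0,0,0,0,0]
  ]
}}

```text
t: 13.55
tool_pos: [0.5635, -0.2452, 0.0301]
orientation: [[1.0, 0.013, 0.0], [0.013, -1.0, -0.0], [0.0, 0.0, -1.0]]
contact_force: [0.4, -0.4, -0.1]
gripper_width: 0.632
```

Call:
{"op": "servo_tool", "data": {
  "increments": [
    [0.6,0,0,0.0002,0,0,0],
    [0.6,0,0,0,0,0,0]
  ]
}}

```text
t: 13.72
tool_pos: [0.5636, -0.2453, 0.03]
orientation: [[1.0, 0.013, 0.0], [0.013, -1.0, -0.0], [0.0, 0.0, -1.0]]
contact_force: [0.6, 0.4, 1.5]
gripper_width: 0.632
```

Call:
{"op": "servo_tool", "data": {
  "increments": [
    [0.6,0,0,0.0002,0,0,0],
    [0.6,0,0,0,0,0,0]
  ]
}}

```text
t: 13.88
tool_pos: [0.5636, -0.2453, 0.0299]
orientation: [[1.0, 0.013, 0.0], [0.013, -1.0, -0.0], [0.0, 0.0, -1.0]]
contact_force: [0.3, 1.3, 1.9]
gripper_width: 0.632
```

Run:
```python
from h import *
c=cam('wrist','w12.png'); s=r.get_state(); print(s['t'],s['tool_pos'],s['gripper_width'],s['contact_force'])
C,W=wmeas(c); ok=c['depth']>0
q=W[ok&(W[...,2]>.06)&(abs(W[...,0]-.5635)<.02)&(abs(W[...,1]+.245)<.02)]
h=q[abs(q[:,0]-.5635)<.004]; print('ring top z',np.percentile(h[:,2],[50,90,98]))
g=W[ok&(abs(W[...,1]+.212)<.01)&(abs(abs(W[...,0]-.563)-.029)<.005)&(W[...,2]>.02)&(W[...,2]<.04)]; print('lip z',np.median(g[:,2]))
```

```text
13.9333 [ 0.5636 -0.2453  0.0299] 0.6319766124054191 [-0.1349  0.5719  2.5629]
ring top z [0.1084 0.1227 0.125 ]
lip z 0.02856262449228017
```

Call:
{"op": "servo_tool", "data": {
  "increments": [
    [0.35,0,0,0,0,0,0],
    [0.33,0,0,0,0,0,0],
    [0.3,0,0,0,0,0,0],
    [0.25,0,0,0,0,0,0],
    [0.15,0,0,0,0,0,0],
    [0.05,0,0,0,0,0,0],
    [0,0,0,0,0,0,0],
    [0,0,0,0,0,0,0]
  ]
}}

```text
t: 14.6
tool_pos: [0.5635, -0.2453, 0.0297]
orientation: [[1.0, 0.013, 0.0], [0.013, -1.0, -0.0], [0.0, 0.0, -1.0]]
contact_force: [-0.1, 0.5, 0.0]
gripper_width: 1.003
```

Call:
{"op": "servo_tool", "data": {
  "increments": [
    [0,0,0,-0.003,0,0,0],
    [0,0,0,-0.006,0,0,0],
    [0,0,0,-0.01,0,0,0],
    [0,0,0,-0.014,0,0,0],
    [0,0,0,-0.018,0,0,0],
    [0,0,0,-0.02,0,0,0],
    [0,0,0,-0.02,0,0,0],
    [0,0,0,-0.02,0,0,0]
  ]
}}

```text
t: 15.27
tool_pos: [0.5636, -0.2453, 0.1434]
orientation: [[1.0, 0.013, 0.001], [0.013, -1.0, -0.001], [0.001, 0.001, -1.0]]
contact_force: [0.3, 0.6, 0.5]
gripper_width: 0.999
```

Run:
```python
from h import *
c=cam('wrist','w13.png'); s=r.get_state(); print(s['t'],s['tool_pos'],s['gripper_width'],s['contact_force'])
C,W=wmeas(c); ok=c['depth']>0
q=W[ok&(W[...,2]>.06)&(W[...,2]<.085)&(abs(W[...,0]-.5635)<.03)&(abs(W[...,1]+.245)<.03)]
print('ring',q.min(0),q.max(0),cv2.minAreaRect((q[:,:2]*1000).astype(np.float32)))
g=W[ok&(abs(W[...,0]-.5635)<.036)&(W[...,2]>.027)&(W[...,2]<.033)&(abs(W[...,1]+.245)<.07)]; print('cradle',cv2.minAreaRect((g[:,:2]*1000).astype(np.float32)))
cam('scene','s13.png')
```

```text
15.3167 [ 0.5648 -0.2459  0.1479] 0.9979711919290306 [-0.4999  1.1105  4.3599]
ring [ 0.5393 -0.2561  0.06  ] [ 0.5879 -0.2354  0.0772] ((563.6231079101562, -245.7257843017578), (20.65506362915039, 48.62565994262695), 89.92533874511719)
cradle ((563.4901123046875, -245.7141571044922), (72.01891326904297, 100.65319061279297), 0.058868296444416046)
```

View pics/w13.png

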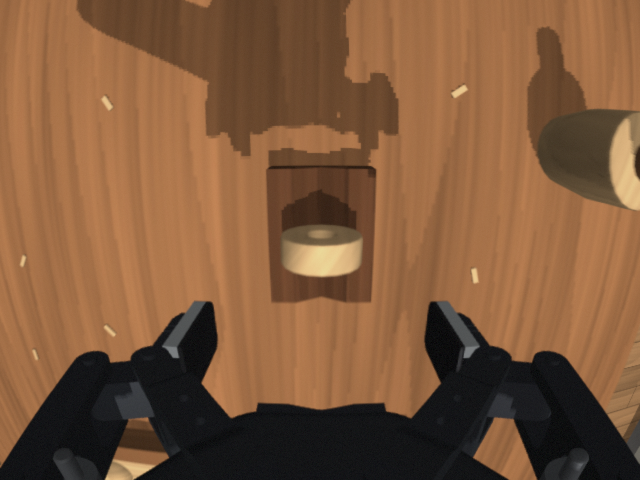

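View pics/s13.png

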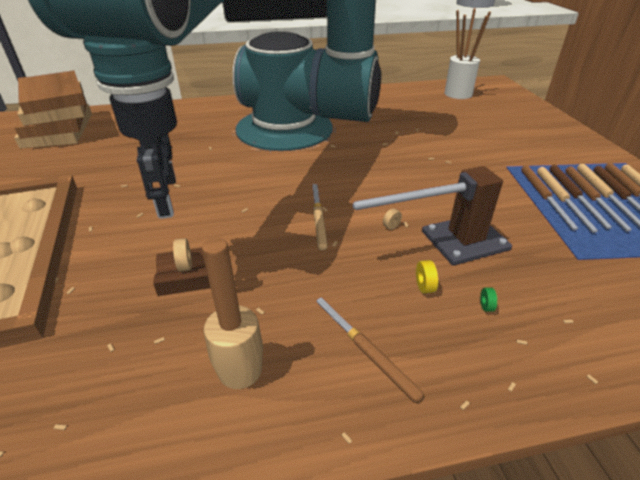

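The ring is at (0.5636, -0.2457) and the cradle's centre at (0.5635, -0.2457), with the axes aligned. The ring's top is at 77 mm, so its centre is at 50 mm. The bystanders look unmoved. I'll let the arm settle, then hand in.

Call:
{"op": "servo_tool", "data": {
  "increments": [
    [0,0,0,0,0,0,0],
    [0,0,0,0,0,0,0],
    [0,0,0,0,0,0,0],
    [0,0,0,0,0,0,0]
  ]
}}

```text
t: 15.7
tool_pos: [0.5632, -0.2451, 0.14]
orientation: [[1.0, 0.013, -0.001], [0.013, -1.0, 0.001], [-0.001, -0.001, -1.0]]
contact_force: [-0.0, -0.0, 0.1]
gripper_width: 1.0
```

Run:
```python
from h import *
print(r.get_state()['contact_force']); print(r.sign_off())
```

```text
[-0.0113 -0.0014  0.0934]
the job is handed in; nothing more can be done
None
```

The ring is off the bar and lying in the middle of the cradle's groove. I handed the job in at about 15.7 s; sign-off gives no verdict, so what follows is from my own readings.

**What I did:** I gripped the light-wood ring across its diameter and raised it about 3 mm to centre it on the bar. I then slid it off the free end along the measured line of the bar, which was about 0.1 rad off the world y axis with almost no bend. Finally I carried it to the cradle and lowered it in small steps until it touched.

**Forces:**
- **On the bar:** closing the fingers pulled the ring down on the bar with about 5.6 N, and raising it cleared that. Along the bar every reading was within the noise of about 1 N.
- **In the cradle:** the ring touched down with about 2 N.

**Last checks:**
- **Position:** the ring's centre was within about 1 mm of the cradle's middle both ways, and its axis matched the groove in the image. Its top at 77 mm puts its centre at about 50 mm high.
- **Robot:** the gripper was fully open and clear above the ring, with the wrist force near zero.
- **Bystanders:** the mallet, chisel and gouge looked unmoved in the scene picture; I did not measure them again.

**One disagreement:** after gripping, the wrist camera put the ring about 1 mm lower on the bar than the lift implied. I raised it another 0.7 mm to stay within the play.

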